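# Hold the eccentric rotor heavy side down

## Task

The polisher's eccentric rotor on the bearing stand has a lead slug sealed somewhere inside its drum, and nobody can see where. Turn the rotor by its finger pins, feel from the push it needs each way which side is heavy, and bring the heavy side straight down below the axle, within about 20 degrees. Finish while still holding the rotor there by one of its pins, at rest, and leave the jar, beaker and specimen mount alone.

Things in the scene. Friction and masses are not known exactly. Their poses are not given: they have to be found in the camera images.
- axle (a point): Point on the rotor's level axis, 150 mm above the bench, in the plane of the pins' middles (fixed to the grey stand). Its x axis runs along the axle, away from the stand's post and out past the pins; z is up, y level. The stand's base plate is 180 by 170 mm, 20 mm thick.
- rotor (a joint): Angle of the rotor, rad, positive from the axle's +y towards its +z (pins at the top then go to -y); at 0 pin0 is on top. Turns endlessly. Its stiff bearing drags (0.38 N m), so it stays where it is left. The sealed slug (0.7 kg, centre 50 mm off the axis: up to 0.34 N m) is fixed in the drum at an unknown angle to the pins, other each time: a slow push at a pin takes 1 to 12 N.
- pin0 (a point): Middle of pin 0: one of five equal steel finger pins, 10 mm thick, sticking 46 mm out of the front face of the aluminium drum (160 mm across, 34 mm thick), parallel to the axle, 62 mm from it and 72 degrees apart. The point lies 28 mm from the drum's face, 18 mm from the pin's free end.
- pin1 (a point): Middle of pin 1, like pin 0, 72 degrees further round in the positive sense of the rotor's joint.
- pin2 (a point): Middle of pin 2, like pin 0, 144 degrees further round in the positive sense of the rotor's joint.
- pin3 (a point): Middle of pin 3, like pin 0, 216 degrees further round in the positive sense of the rotor's joint.
- pin4 (a point): Middle of pin 4, like pin 0, 288 degrees further round in the positive sense of the rotor's joint.
- jar: Bystander: closed amber jar, 56 mm across, 75 mm tall; origin under its centre. Leave alone.
- beaker: Bystander: white ceramic beaker, 68 mm across, 85 mm tall; origin under its centre. Leave alone.
- mount: Bystander: round steel specimen mount, 38 mm across, 22 mm tall; origin under its centre. Leave alone.
Not all that is in view belongs to the job. What is meant by the part that bears axle is not brown or green, and is the larger of those in its own colour.

How it is judged:
By the outcome, as a careful person would: the job done as asked, in the order asked, and still so for the second after the job is handed in, while the arm keeps its last pose, push and grip.
It also fails if it takes over 72 s, if anything falls off the work surface, if the arm or the gripper's body presses on something with over 40 N, if the wrist force passes 120 N, or if a joint passes its speed limit or range.

## Robot

A 6-joint arm with a two-finger parallel gripper is mounted at the origin on the work surface. World frame = base frame: x ahead of the robot, y to its left, z up, the work surface at z = 0. Lengths are in m, angles in rad, forces in N, time in s.
With the tool pointing down it reaches from about 0.3 to 0.775 m from the base axis. Payload 14.6 kg.
Tool frame: the origin (TCP) lies midway between the tips of the shut fingers; the grasp point (between the pads) lies 19 mm behind it; y points along the fingers, z is the direction in which the jaws open and shut, and the axes are right-handed (so a half turn about y gives the same grasp; the last joint's range is limited). The gripper opens to 94 mm and grips with 3 to 60 N. Pads are 16 mm wide; open, the fingers measure 119 mm over their backs; the gripper's body (75 mm by 177 mm) begins 78 mm behind the grasp point.
Start: joints at [1.236, 0.3, 1.521, -0, 1.321, -0.067], TCP at [0.146, 0.53, 0.205] pointing down, gripper open.
Joint ranges: [-3.03, 3.03], [-0.79, 2.21], [0.23, 2.52], [-1.04, 4.18], [0, 3.07], [-2.55, 2.55]. Speed limits (rad/s): [2.22, 2.22, 2.57, 3.14, 3.14, 3.14].

## Interface

Orientations are given as [roll, pitch, yaw] about the fixed x, y, z axes, in that order (R = Rz(yaw) Ry(pitch) Rx(roll)).
In Python, from workcell import manip gives the robot as it stands.
- The arm moves only by the tool arm_command, never from a script. Its argument "steps" is text: rows parted by semicolons, each of 4 numbers parted by spaces: the shift along the tool's x, y, z in m, then the turn about the tool's y in degrees. In form: dx dy dz turn; .... A call has 1 to 8 rows; each row shifts and turns the commanded pose from where the row before left it, along the tool's axes as they then stand; what a row does not reach is not made up. A row lasts 1/10 s, in which the tool goes at most 50 mm and 8.59 degrees, less where a joint would pass 70% of its speed; a pose out of reach is approached as far as the arm can. A call is refused whole if a number of a shift passes 0.05 or a number of a turn 8.59, either way. A call with a gripper value outside its range is refused whole. "fingers" is the finger opening in m, from 0 to 0.094, set as the call begins (left out, the last holds). The fingers move at their own pace and stop on an object; the grip force is fixed at half the most. Time passes only in rows, so rows that do not move let the fingers close. It gives the time, the measured TCP pose, the force and the opening at its end, in the units of the state.
- manip.sense(): the state, without advancing time (a new reading comes with each control period).
- manip.get_image(name): name is "scene" or "side" or "wrist"; returns a dict with "pixels" (384x512x3 uint8, red, green, blue), "fx", "fy", "cx", "cy" (pixels), "R" (3x3) and "t" (3): a world point X has camera coordinates R X + t; the wrist camera has in their place "mount" (4x4, takes a point from camera to tool coordinates, whose origin is the TCP and whose axes are the tool frame's). Camera axes: x right, y down, z forward; pixel columns grow to the right and rows downward; lengths in m; the calibration is good to about 2 mm. A picture is of the moment at which its call begins: read the wrist's pose just before it. There is no depth.
- manip.job_done(): hands the job in, once; it reports no verdict.
The state is a dict: "clock": time; "joint_positions": joint angles; "qvel": joint speeds; "tau": joint torques, N m; "eef_pos": TCP position; "eef_rot": TCP orientation; "contact_force": force on the tool from outside, world axes, zero at the start; "moment": the same for the moment, N m; "gripper_width": finger opening in m.
Only numpy, scipy, OpenCV 4.12 (cv2) and the standard library are available. Lean on these libraries where they do the work, as an engineer would, in place of code of your own. Each camera call takes 0.05 s, during which the arm holds its last target. There are 200 camera calls.

## Working session

There is one attempt and no reset: what is moved stays moved. The work goes in short steps, Python scripts to look and compute and a tool call to move; the robot and the scene stay as the last step left them, time stands still between calls to the robot, and variables do not carry over. Pictures are saved under pics/ and viewed, about 8 in all and at most 12, crops included, and the job is handed in when it is done.

Besides the shell and the picture viewer there is one more tool, called as a command line: name --argument value ..., lists and objects as JSON in quotes. arm_command: Moves the arm, as the interface text tells. Its arguments: {"type":"object","properties":{"steps":{"type":"string"},"fingers":{"type":"number"}},"required":["steps"]}

```bash
mkdir -p pics; ls; cat > h.py <<'E'
from workcell import manip
import numpy as np, cv2, pickle
def snap(n,f):
    s=manip.sense(); im=manip.get_image(n); im['s']=s
    pickle.dump(im,open(f'pics/{f}.pkl','wb')); cv2.imwrite(f'pics/{f}.png',im['pixels'][:,:,::-1]); return im
E
python3 - <<'E'
from h import *
a=snap('scene','a');b=snap('side','b')
for i in(a,b): print(i['fx'],i['cx'],i['cy'],i['R'],i['t'],-np.array(i['R']).T@i['t'])
s=manip.sense(); print(s)
E
```

```text
pics
360.86950468134665 265.38687363272146 186.7434772519112 [[-0.2378075   0.97125792  0.01027828]
 [ 0.82016972  0.20646079 -0.53356871]
 [-0.5203549  -0.11845671 -0.84569426]] [ 0.13314514 -0.39646474  1.55092119] [1.16386073 0.13625317 1.09869547]
407.3859162820833 247.46167539684586 185.0192873809126 [[-0.97391426 -0.22623059  0.01762755]
 [-0.13265428  0.50459932 -0.85310162]
 [ 0.18410283 -0.8331862  -0.52144693]] [0.58420725 0.19771417 1.15509928] [0.38253836 0.99481189 0.7606951 ]
{'clock': 0.1, 'joint_positions': array([ 1.23642448e+00,  3.00408953e-01,  1.52152125e+00, -1.25747120e-05,
        1.32067459e+00, -6.65385719e-02]), 'qvel': array([-0.00010031, -0.00054923, -0.00243325,  0.00070187,  0.00158302,
       -0.00038037]), 'tau': array([ 1.27501189e-03, -5.32636642e+01, -3.53288519e+01,  7.09975557e-02,
        2.35109363e-02, -8.42828194e-05]), 'eef_pos': array([0.14545109, 0.53017982, 0.20494572]), 'eef_rot': array([-1.57180704e+00,  5.51434637e-05, -2.67830184e-01]), 'contact_force': array([-0.31579907,  0.14739869,  0.41454008]), 'moment': array([-0.0302586 , -0.02388214, -0.00899086]), 'gripper_width': 0.09392647266861713}
```

View pics/a.png

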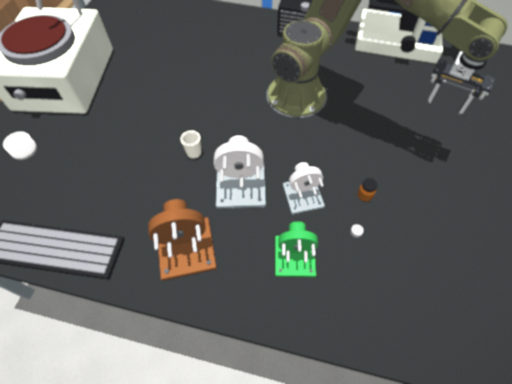

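View pics/b.png

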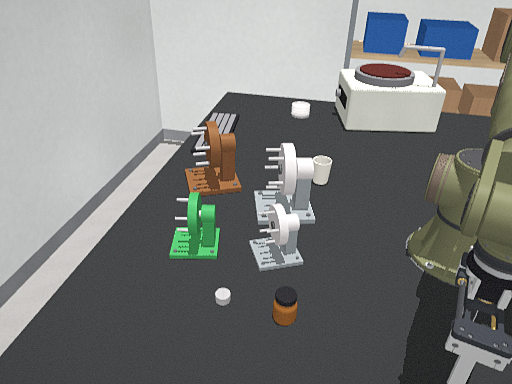

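Four stands are visible in the scene view: brown (182,240), green (296,250), a large grey one (240,175) and a small grey one (305,188). The target is the large grey one, since it is neither brown nor green and is the larger of its colour. I'll confirm that in an enlarged crop.

```bash
python3 - <<'E'
from h import *
a=cv2.imread('pics/a.png')[125:220,200:290]; b=cv2.imread('pics/b.png')[130:230,245:335]
k=6
A=cv2.resize(a,(400,422),interpolation=cv2.INTER_CUBIC);B=cv2.resize(b,(380,422),interpolation=cv2.INTER_CUBIC)
cv2.imwrite('pics/c.png',np.hstack([A,B]))
E
```

```text
(no output)
```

View pics/c.png

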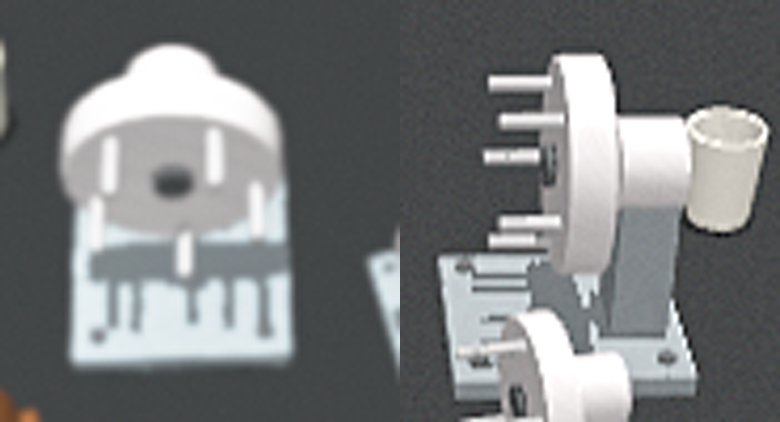

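The crop confirms it: the large grey stand, five pins facing away from the robot (world +x), drum between pins and post. Now I'll fit the pose from pin tips and bases.

```bash
cat >> h.py <<'E'
def proj(im,X):
    c=np.asarray(X)@np.array(im['R']).T+im['t']; return c[:,:2]/c[:,2:]*im['fx']+[im['cx'],im['cy']]
def pts(x,y,yaw,t,ax):
    k=t+np.arange(5)*2*np.pi/5
    L=np.c_[np.full(5,ax),-.062*np.sin(k),.062*np.cos(k)]
    c,s=np.cos(yaw),np.sin(yaw)
    return L@np.array([[c,s,0],[-s,c,0],[0,0,1]])+[x,y,.15]
E
python3 - <<'E'
from h import *
from scipy.optimize import least_squares
a,b=[pickle.load(open(f'pics/{k}.pkl','rb')) for k in'ab']
At=np.array([(214,183),(110,192),(97,250),(184,275),(258,237)])/[400/90,422/95]+[200,125]-.4
Ab=np.array([(212,130),(112,137),(98,200),(182,233),(256,184)])/[400/90,422/95]+[200,125]-.4
Bt=(np.array([(489,82),(500,120),(485,156),(500,222),(490,241)])-[400,0])/4.22+[245,130]-.4
def f(p):
    rb=proj(b,pts(*p,.018)); d=np.linalg.norm(rb[:,None]-Bt[None],axis=2)
    return np.r_[(proj(a,pts(*p,.018))-At).ravel(),(proj(a,pts(*p,-.028))-Ab).ravel(),d.min(0)]
best=min((least_squares(f,[x0,y0,w,-.5]) for x0 in(.4,.5) for y0 in (-.1,0,.1) for w in(-.3,0,.3)),key=lambda r:r.cost)
p=best.x;print(p,np.degrees(p[2:]),best.cost);print(best.fun.round(1))
print(pts(*p,0).round(3))
np.save('p.npy',p)
# bystanders ground approx from scene
for n,(u,v) in dict(beaker=(193,155),jar=(367,197),mount=(357,234),smallgrey=(305,200),green=(296,260)).items():
    d=np.array(a['R']).T@[(u-a['cx'])/a['fx'],(v-a['cy'])/a['fy'],1];o=-np.array(a['R']).T@a['t'];print(n,(o-d*o[2]/d[2]).round(3))
E
```

```text
[ 0.54557957 -0.09396332  0.28249109 -0.53576776] [ 16.18554733 -30.69723149] 3.129045148951501
[ 0.1  0.4 -0.2  0.3 -0.4  0.1  0.1  0.1 -0.2  0.1  0.3  0.2 -0.4  0.6
 -0.3 -0.3  0.4 -2.  -0.1  0.3  0.4  0.2  0.4  0.6  0.2]
[[ 0.537 -0.064  0.203]
 [ 0.557 -0.133  0.197]
 [ 0.561 -0.149  0.125]
 [ 0.544 -0.088  0.088]
 [ 0.529 -0.036  0.136]]
beaker [ 0.416 -0.318  0.   ]
jar [0.442 0.342 0.   ]
mount [ 0.594  0.323 -0.   ]
smallgrey [0.507 0.131 0.   ]
green [0.733 0.143 0.   ]
```

arm_command --steps "0.032 -0.0125 -0.028 0;0.032 -0.0125 -0.028 0;0.032 -0.0125 -0.028 0;0.032 -0.0125 -0.028 0;0.032 -0.0125 -0.028 0;0.032 -0.0125 -0.028 0;0.032 -0.0125 -0.028 0;0.032 -0.0125 -0.028 0" --fingers 0.05

```text
clock: 0.9
eef_pos: [0.3336, 0.245, 0.3059]
eef_rot: [-1.571, 0.0, -0.268]
contact_force: [-0.3, 1.2, 0.3]
gripper_width: 0.0498
```

arm_command --steps "0.032 0 -0.028 0;0.032 0 -0.028 0;0.032 0 -0.028 0;0.032 0 -0.028 0;0.032 0 -0.028 0;0.032 0 -0.028 0;0.032 0 -0.028 0;0.02 0 -0.018 0"

```text
clock: 1.7
eef_pos: [0.5126, -0.0267, 0.3048]
eef_rot: [-1.571, 0.001, -0.269]
contact_force: [-0.5, 0.1, -0.8]
gripper_width: 0.0501
```

arm_command --steps "0 0 0 -8;0 0 0 -8;0 0 0 -8;0 0 0 -7.5;0 0 0 0"

```text
clock: 2.2
eef_pos: [0.5117, -0.0243, 0.3052]
eef_rot: [-1.571, 0.001, 0.284]
contact_force: [-0.1, -0.3, -0.5]
gripper_width: 0.0501
```

```bash
cat >> h.py <<'E'
def tool(s):
    from scipy.spatial.transform import Rotation as Ro
    return Ro.from_euler('xyz',s['eef_rot']).as_matrix(),np.array(s['eef_pos'])
def wproj(im,X):
    R,t=tool(im['s']);M=np.array(im['mount']);Xt=(np.asarray(X)-t)@R
    c=(Xt-M[:3,3])@M[:3,:3]; return c[:,:2]/c[:,2:]*im['fx']+[im['cx'],im['cy']]
def local(s):
    p=np.load('p.npy');c,n=np.cos(p[2]),np.sin(p[2]);d=np.array(s['eef_pos'])-[p[0],p[1],.15]
    return np.array([c*d[0]+n*d[1],-n*d[0]+c*d[1],d[2]])
E
python3 - <<'E'
from h import *
p=np.load('p.npy');w=snap('wrist','w1');print(np.array(w['mount']).round(3))
im=w['pixels'][:,:,::-1].copy()
print(wproj(w,pts(*p,.018)).round(0),wproj(w,pts(*p,-.028)).round(0));print(local(w['s']))
cv2.imwrite('pics/w1.png',cv2.resize(im,(768,576)))
E
```

```text
[[ 0.     0.966  0.259 -0.076]
 [-0.    -0.259  0.966 -0.178]
 [ 1.    -0.    -0.     0.001]
 [ 0.     0.     0.     1.   ]]
[[210. 224.]
 [140. 222.]
 [149. 202.]
 [204. 194.]
 [242. 204.]] [[208. 179.]
 [136. 178.]
 [145. 165.]
 [202. 161.]
 [241. 167.]]
[-0.01310773  0.07631108  0.15515566]
```

View pics/w1.png

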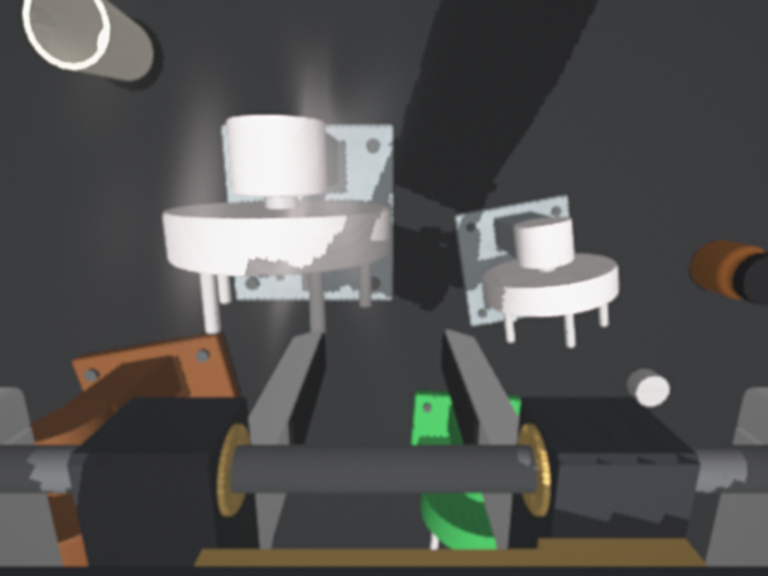

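The wrist view matches the fit: pin tips seen at (317,330) and (211,331), predicted at (315,336) and (210,333). Next is moving over pin 0 (the right one) and down around it.

arm_command --steps "0.009 0 -0.022 0;0.009 0 -0.0226 0;0 0.03 0 0;0 0.03 0 0;0 0.03 0 0;0 0.03 0 0;0 0 0 0"

```text
clock: 2.95
eef_pos: [0.5399, -0.0618, 0.1819]
eef_rot: [-1.568, 0.006, 0.278]
contact_force: [-1.0, -0.2, -1.0]
gripper_width: 0.0506
```

```bash
python3 - <<'E'
from h import *
w=snap('wrist','w2');print(local(w['s']),w['s']['contact_force'],w['s']['eef_rot'])
cv2.imwrite('pics/w2.png',w['pixels'][80:,100:400,::-1])
E
```

```text
[0.00347205 0.03243842 0.03188237] [-0.96039768 -0.23716618 -1.00775028] [-1.56792105  0.0058671   0.27836809]
```

View pics/w2.png

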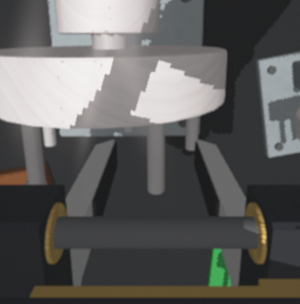

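Pin 0 sits centred between the fingers, at (157,160) in the crop. I'll close to a loose straddle and sweep in the positive sense.

arm_command --steps "0 0 0 0;0 0 0 0;0 0 0 0;0 0 0 0;0 0 0 0" --fingers 0.014

```text
clock: 3.5
eef_pos: [0.5416, -0.0622, 0.1858]
eef_rot: [-1.571, -0.0, 0.282]
contact_force: [0.3, 0.0, -0.4]
gripper_width: 0.0152
```

arm_command --steps "0 -0.0008 -0.0021 0;0 -0.0008 -0.0021 0;0 -0.0008 -0.0021 0;0 -0.0008 -0.0021 0;0 -0.0008 -0.0021 0;0 -0.0008 -0.0021 0;0 -0.0008 -0.0021 0;0 -0.0008 -0.0021 0"

```text
clock: 4.3
eef_pos: [0.5463, -0.0772, 0.1927]
eef_rot: [-1.569, -0.001, 0.283]
contact_force: [-3.0, 9.6, 7.7]
gripper_width: 0.0142
```

arm_command --steps "0 -0.0003 -0.0021 0;0 -0.0003 -0.0021 0;0 -0.0003 -0.0021 0;0 -0.0003 -0.0021 0;0 -0.0003 -0.0021 0;0 -0.0003 -0.0021 0;0 -0.0003 -0.0021 0;0 -0.0003 -0.0021 0"

```text
clock: 5.1
eef_pos: [0.551, -0.0939, 0.1947]
eef_rot: [-1.57, -0.001, 0.282]
contact_force: [-0.4, 3.4, 3.7]
gripper_width: 0.0142
```

arm_command --steps "0 0.00026 -0.002 0;0 0.00026 -0.002 0;0 0.00026 -0.002 0;0 0.00026 -0.002 0;0 0.00026 -0.002 0;0 0.00026 -0.002 0;0 0.00026 -0.002 0;0 0.00026 -0.002 0"

```text
clock: 5.9
eef_pos: [0.5554, -0.11, 0.192]
eef_rot: [-1.571, 0.0, 0.282]
contact_force: [0.4, 3.2, 1.0]
gripper_width: 0.0145
```

arm_command --steps "0 0.0008 -0.0019 0;0 0.0008 -0.0019 0;0 0.0008 -0.0019 0;0 0.0008 -0.0019 0;0 0.0008 -0.0019 0;0 0.0008 -0.0019 0;0 0.0008 -0.0019 0;0 0.0008 -0.0019 0"

```text
clock: 6.7
eef_pos: [0.5596, -0.1245, 0.1856]
eef_rot: [-1.571, 0.0, 0.282]
contact_force: [-0.4, 2.5, 0.6]
gripper_width: 0.0141
```

arm_command --steps "0 0.0012 -0.0016 0;0 0.0012 -0.0016 0;0 0.0012 -0.0016 0;0 0.0012 -0.0016 0;0 0.0012 -0.0016 0;0 0.0012 -0.0016 0;0 0.0012 -0.0016 0;0 0.0012 -0.0016 0"

```text
clock: 7.5
eef_pos: [0.5631, -0.1367, 0.1759]
eef_rot: [-1.57, 0.0, 0.282]
contact_force: [-0.6, 3.1, -0.6]
gripper_width: 0.014
```

```bash
cat > tq.py <<'E'
from h import *
p=np.load('p.npy');c,n=np.cos(p[2]),np.sin(p[2])
# eef, force, sign of rotation, loose gap side handled roughly; returns t(deg), torque on rotor
def tq(pos,F,sg):
    y,z=local(dict(eef_pos=pos))[1:]
    y+=sg*.002 # pin touches +y pad when moving -y (top)
    z+=.019; Fy=n*F[0]-c*F[1]; Fz=-F[2]
    return np.degrees(np.arctan2(-y,z)), y*Fz-z*Fy, np.hypot(y,z)*1e3,Fy,Fz
E
python3 - <<'E'
from tq import *
for P,F in [([.5463,-.0772,.1927],[-3,9.6,7.7]),([.551,-.0939,.1947],[-.4,3.4,3.7])]: print(np.round(tq(P,F,1),3))
print(manip.sense())
E
```

```text
[-16.177   0.483  64.244 -10.056  -7.7  ]
[-0.495  0.213 63.702 -3.377 -3.7  ]
{'clock': 7.5, 'joint_positions': array([-3.01404093e-01,  3.89799040e-01,  1.47070854e+00,  1.62124467e-04,
        1.28141792e+00, -2.15425197e+00]), 'qvel': array([-0.02059267,  0.02937892, -0.00980415,  0.00114386, -0.01636012,
       -0.02358801]), 'tau': array([-1.35467336e+00, -5.83459139e+01, -3.53860831e+01, -6.87621720e-01,
       -1.71087021e-01,  4.61529871e-02]), 'eef_pos': array([ 0.5630833 , -0.1366769 ,  0.17590849]), 'eef_rot': array([-1.57048329e+00,  1.92190854e-04,  2.82005296e-01]), 'contact_force': array([-0.55392157,  3.11463248, -0.58794002]), 'moment': array([ 0.56343594,  0.11604693, -0.02066798]), 'gripper_width': 0.01397182913592291}
```

arm_command --steps "0 -0.0012 0.0022 0;0 -0.0012 0.0022 0;0 -0.0012 0.0022 0;0 -0.0012 0.0022 0;0 -0.0012 0.0019 0;0 -0.0012 0.0019 0;0 -0.0012 0.0019 0;0 -0.0012 0.0019 0"

```text
clock: 8.3
eef_pos: [0.5593, -0.1235, 0.1873]
eef_rot: [-1.577, -0.002, 0.281]
contact_force: [1.6, -16.6, 5.1]
gripper_width: 0.0143
```

arm_command --steps "0 -0.0008 0.0019 0;0 -0.0008 0.0019 0;0 -0.0008 0.0019 0;0 -0.0008 0.0019 0;0 -0.0008 0.0019 0;0 -0.0008 0.0019 0;0 -0.0008 0.0019 0;0 -0.0008 0.0019 0"

```text
clock: 9.1
eef_pos: [0.5559, -0.1087, 0.195]
eef_rot: [-1.578, -0.005, 0.281]
contact_force: [4.7, -14.3, 11.4]
gripper_width: 0.0145
```

arm_command --steps "0 -0.00026 0.002 0;0 -0.00026 0.002 0;0 -0.00026 0.002 0;0 -0.00026 0.002 0;0 -0.00026 0.002 0;0 -0.00026 0.002 0;0 -0.00026 0.002 0;0 -0.00026 0.002 0"

```text
clock: 9.9
eef_pos: [0.5508, -0.0922, 0.1959]
eef_rot: [-1.575, -0.003, 0.281]
contact_force: [2.9, -8.4, 5.8]
gripper_width: 0.0139
```

arm_command --steps "0 0.0003 0.0021 0;0 0.0003 0.0021 0;0 0.0003 0.0021 0;0 0.0003 0.0021 0;0 0.0003 0.0021 0;0 0.0003 0.0021 0;0 0.0003 0.0021 0;0 0.0003 0.0021 0"

```text
clock: 10.7
eef_pos: [0.5458, -0.0756, 0.193]
eef_rot: [-1.574, -0.002, 0.282]
contact_force: [1.9, -5.3, 4.4]
gripper_width: 0.0142
```

arm_command --steps "0 0.0008 0.0019 0;0 0.0008 0.0019 0;0 0.0008 0.0019 0;0 0.0008 0.0019 0;0 0.0008 0.0019 0;0 0.0008 0.0019 0;0 0.0008 0.0019 0;0 0.0008 0.0019 0"

```text
clock: 11.5
eef_pos: [0.541, -0.0601, 0.1856]
eef_rot: [-1.571, -0.0, 0.282]
contact_force: [1.5, -3.9, 2.8]
gripper_width: 0.0142
```

arm_command --steps "0 0.0012 0.0016 0;0 0.0012 0.0016 0;0 0.0012 0.0016 0;0 0.0012 0.0016 0;0 0.0012 0.0016 0;0 0.0012 0.0016 0;0 0.0012 0.0016 0;0 0.0012 0.0016 0"

```text
clock: 12.3
eef_pos: [0.5373, -0.0478, 0.1756]
eef_rot: [-1.571, 0.0, 0.282]
contact_force: [1.3, -4.4, 0.5]
gripper_width: 0.0143
```

```bash
cat > fit.py <<'E'
from tq import *
from scipy.optimize import least_squares
D=[(.5463,-.0772,.1927,-3,9.6,7.7,1),(.551,-.0939,.1947,-.4,3.4,3.7,1),(.5554,-.11,.192,.4,3.2,1,1),(.5596,-.1245,.1856,-.4,2.5,.6,1),(.5631,-.1367,.1759,-.6,3.1,-.6,1),
(.5593,-.1235,.1873,1.6,-16.6,5.1,-1),(.5559,-.1087,.195,4.7,-14.3,11.4,-1),(.5508,-.0922,.1959,2.9,-8.4,5.8,-1),(.5458,-.0756,.193,1.9,-5.3,4.4,-1),(.541,-.0601,.1856,1.5,-3.9,2.8,-1),(.5373,-.0478,.1756,1.3,-4.4,.5,-1)]
Q=[]
for d in D:
    r=tq(d[:3],d[3:6],d[6]);Q.append((r[0],r[1],d[6]));print(d[6],np.round(r,3))
Q=np.array(Q)
t=np.radians(Q[:,0])
for free in(0,1):
    f=lambda q:(q[1] if free else .38)*Q[:,2]-(q[2] if free else .34)*np.sin(t+q[0])-Q[:,1]
    for b in(0,2,4):
        r=least_squares(f,[b,.38,.34],loss='soft_l1',f_scale=.1);print(np.degrees(r.x[0])%360,r.x[1:],r.cost,r.fun.round(2))
E
python3 fit.py
```

```text
1 [-16.177   0.483  64.244 -10.056  -7.7  ]
1 [-0.495  0.213 63.702 -3.377 -3.7  ]
1 [14.819  0.197 63.099 -2.962 -1.   ]
1 [29.772  0.156 62.903 -2.512 -0.6  ]
1 [44.372  0.115 62.814 -3.144  0.6  ]
-1 [31.27  -0.748 65.869 16.388 -5.1  ]
-1 [ 16.559  -0.746  66.769  15.043 -11.4  ]
-1 [ 1.555 -0.566 64.924  8.875 -5.8  ]
-1 [-14.101  -0.417  63.926   5.62   -4.4  ]
-1 [-30.215  -0.316  63.184   4.164  -2.8  ]
-1 [-45.027  -0.227  63.103   4.588  -0.5  ]
22.115147919849225 [0.38 0.34] 0.02368094254826487 [-0.14  0.04 -0.02 -0.04 -0.05  0.1   0.15  0.05 -0.01 -0.02 -0.02]
22.115639192790052 [0.38 0.34] 0.02368094253584437 [-0.14  0.04 -0.02 -0.04 -0.05  0.1   0.15  0.05 -0.01 -0.02 -0.02]
22.115167528911233 [0.38 0.34] 0.023680942546856234 [-0.14  0.04 -0.02 -0.04 -0.05  0.1   0.15  0.05 -0.01 -0.02 -0.02]
15.831149105959545 [0.4408135  0.43450927] 0.010825582382955067 [-0.04  0.11  0.02 -0.03 -0.05 -0.01  0.07 -0.   -0.04 -0.02 -0.  ]
15.831149046589164 [0.4408135  0.43450927] 0.010825582382955067 [-0.04  0.11  0.02 -0.03 -0.05 -0.01  0.07 -0.   -0.04 -0.02 -0.  ]
195.8311490822166 [ 0.4408135  -0.43450927] 0.010825582382955067 [-0.04  0.11  0.02 -0.03 -0.05 -0.01  0.07 -0.   -0.04 -0.02 -0.  ]
```

The slug sits about +20° from pin 0. The shortest way down is about 155° in the negative sense, so I'll walk pins 1, 2 and 3 over the top. Re-straddling on pin 1 first.

arm_command --steps "0 0 -0.002 0;0 0 0 0;0 -0.02 0 0;0 -0.02 0 0;0 -0.02 0 0;0 0 -0.036 0;0 0 -0.036 0;0 0 0 0" --fingers 0.034

```text
clock: 13.1
eef_pos: [0.5583, -0.1218, 0.2353]
eef_rot: [-1.571, 0.001, 0.279]
contact_force: [1.0, 1.0, -0.7]
gripper_width: 0.0339
```

```bash
python3 - <<'E'
from h import *
w=snap('wrist','w3');print(local(w['s']),w['s']['contact_force'],w['s']['eef_rot'],w['s']['joint_positions'])
p=np.load('p.npy')
for t in(-42,-45,-48):q=p.copy();q[3]=np.radians(t);print(t,wproj(w,pts(*q,.018))[:3].round())
cv2.imwrite('pics/w3.png',cv2.resize(w['pixels'][80:330,100:400,::-1],(600,500)))
E
```

```text
[ 0.00442146 -0.03030846  0.08532588] [ 1.03137549  1.03323472 -0.70998531] [-1.57050124e+00  6.31809659e-04  2.79302603e-01] [-2.78926747e-01  3.27681013e-01  1.41507034e+00 -8.56222628e-05
  1.39953350e+00 -2.12901096e+00]
-42 [[346. 231.]
 [254. 236.]
 [224. 209.]]
-45 [[348. 230.]
 [258. 236.]
 [223. 210.]]
-48 [[350. 229.]
 [261. 237.]
 [222. 211.]]
```

View pics/w3.png

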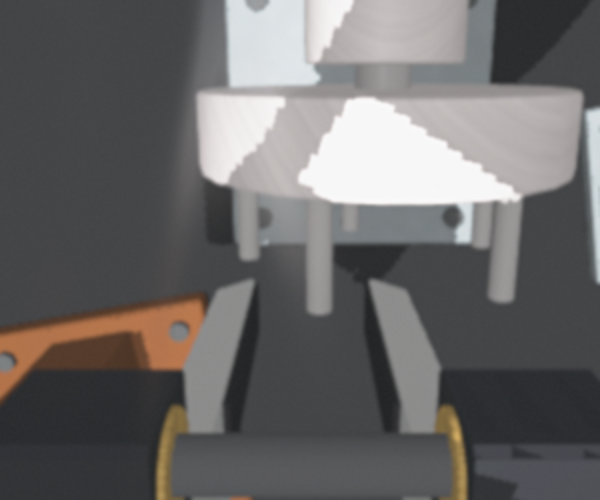

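Pin 1's tip is at about (319,308) in the crop, between the fingers, and the rotor is at about −46°. I'll descend, straddle and sweep in the negative sense by 72°.

arm_command --steps "0 0.016 0.0012 0;0 0.016 0.0012 0;0 0.016 0.0012 0;0 0 0 0;0 0 0 0" --fingers 0.034

```text
clock: 13.65
eef_pos: [0.557, -0.1149, 0.1884]
eef_rot: [-1.571, -0.0, 0.283]
contact_force: [0.9, -0.1, 0.2]
gripper_width: 0.0336
```

arm_command --steps "0 0 0 0;0 0 0 0;0 0 0 0;0 -0.0005 0.0015 0;0 -0.0005 0.0015 0" --fingers 0.014

```text
clock: 14.15
eef_pos: [0.5567, -0.1136, 0.1899]
eef_rot: [-1.573, -0.002, 0.281]
contact_force: [1.5, -5.0, 4.1]
gripper_width: 0.0141
```

arm_command --steps "0 -0.0007 0.002 0;0 -0.0007 0.002 0;0 -0.0007 0.002 0;0 -0.0007 0.002 0;0 -0.0005 0.002 0;0 -0.0005 0.002 0;0 -0.0005 0.002 0;0 -0.0005 0.002 0"

```text
clock: 14.95
eef_pos: [0.5516, -0.097, 0.1936]
eef_rot: [-1.57, 0.0, 0.282]
contact_force: [1.3, -1.9, 1.4]
gripper_width: 0.014
```

arm_command --steps "0 -0.0002 0.002 0;0 -0.0002 0.002 0;0 -0.0002 0.002 0;0 -0.0002 0.002 0;0 0 0.002 0;0 0 0.002 0;0 0 0.002 0;0 0 0.002 0"

```text
clock: 15.75
eef_pos: [0.5471, -0.0817, 0.1943]
eef_rot: [-1.571, 0.0, 0.282]
contact_force: [-0.2, -0.7, -0.6]
gripper_width: 0.014
```

```bash
python3 - <<'E'
from tq import *
s=manip.sense();print(local(s),np.round(tq(s['eef_pos'],s['contact_force'],-1),3),s['eef_rot'])
E
```

```text
[0.0048965  0.01133055 0.04432629] [-8.382e+00 -3.600e-02  6.401e+01  6.460e-01  5.540e-01] [-1.57064299e+00  2.15137988e-04  2.82023946e-01]
```

arm_command --steps "0 0.0004 0.0019 0;0 0.0004 0.0019 0;0 0.0004 0.0019 0;0 0.0004 0.0019 0;0 0.0007 0.0019 0;0 0.0007 0.0019 0;0 0.0007 0.0019 0;0 0.0007 0.0019 0"

```text
clock: 16.55
eef_pos: [0.543, -0.0671, 0.19]
eef_rot: [-1.571, 0.0, 0.282]
contact_force: [0.1, -0.0, 0.2]
gripper_width: 0.0139
```

arm_command --steps "0 0.001 0.0017 0;0 0.001 0.0017 0;0 0.001 0.0017 0;0 0.001 0.0017 0;0 0.001 0.0016 0;0 0.001 0.0016 0;0 0.001 0.0016 0;0 0.001 0.0016 0"

```text
clock: 17.35
eef_pos: [0.5393, -0.0545, 0.182]
eef_rot: [-1.571, 0.0, 0.282]
contact_force: [-0.2, -0.6, 0.4]
gripper_width: 0.0142
```

arm_command --steps "0 0.0014 0.0015 0;0 0.0014 0.0015 0;0 0.0014 0.0015 0;0 0.0014 0.0015 0;0 0.0014 0.0015 0;0 0.0014 0.0015 0"

```text
clock: 17.95
eef_pos: [0.5368, -0.0459, 0.1735]
eef_rot: [-1.571, 0.0, 0.282]
contact_force: [0.4, -0.3, 1.5]
gripper_width: 0.0144
```

```bash
python3 - <<'E'
from tq import *
s=manip.sense();print(local(s),np.round(tq(s['eef_pos'],s['contact_force'],-1),3),s['eef_rot'],s['joint_positions'])
E
```

```text
[0.00496928 0.04860155 0.02352758] [-47.617  -0.088  63.09    0.422  -1.513] [-1.57083592e+00  2.22875357e-05  2.81961633e-01] [-1.53266935e-01  3.03104700e-01  1.59330095e+00 -4.78155862e-05
  1.24519052e+00 -2.00600960e+00]
```

arm_command --steps "0 0 -0.002 0;0 0 0 0;0 -0.02 0 0;0 -0.02 0 0;0 -0.021 0 0;0 0 -0.036 0;0 0 -0.036 0;0 0 0 0" --fingers 0.034

```text
clock: 18.75
eef_pos: [0.5578, -0.1202, 0.2343]
eef_rot: [-1.571, 0.0, 0.279]
contact_force: [-0.1, -0.1, -0.2]
gripper_width: 0.0339
```

```bash
python3 - <<'E'
from h import *
w=snap('wrist','w4');print(local(w['s']),w['s']['contact_force'],w['s']['eef_rot'])
p=np.load('p.npy')
for t in(-116,-119,-122):q=p.copy();q[3]=np.radians(t);print(t,(2*(wproj(w,pts(*q,.018))[1:3]-[100,80])).round())
cv2.imwrite('pics/w4.png',cv2.resize(w['pixels'][80:330,100:400,::-1],(600,500)))
E
```

```text
[ 0.00443238 -0.0285995   0.08426985] [-0.11833975 -0.13894673 -0.19597943] [-1.57106452e+00  4.01961322e-04  2.79112940e-01]
-116 [[492. 302.]
 [308. 313.]]
-119 [[496. 300.]
 [316. 315.]]
-122 [[499. 298.]
 [324. 316.]]
```

View pics/w4.png

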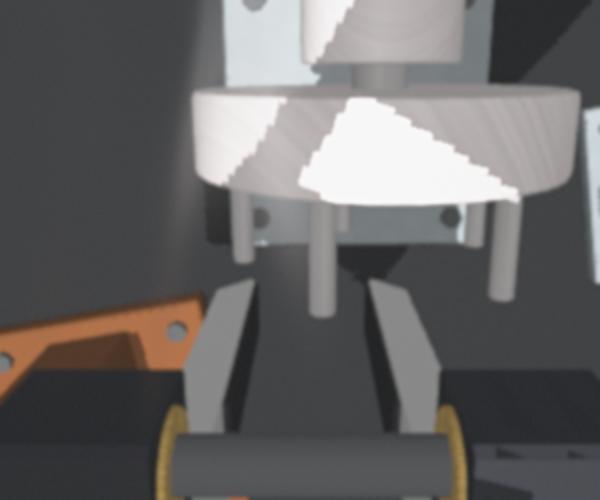

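Pin 2's tip is at (322,312), so the rotor is at about −121°. I'll straddle pin 2 and sweep it the same way.

arm_command --steps "0 0.0155 0.0012 0;0 0.0155 0.0012 0;0 0.015 0.0012 0;0 0 0 0;0 0 0 0" --fingers 0.034

```text
clock: 19.3
eef_pos: [0.5565, -0.1131, 0.1892]
eef_rot: [-1.571, -0.0, 0.283]
contact_force: [0.4, 0.4, 0.4]
gripper_width: 0.0338
```

arm_command --steps "0 0 0 0;0 0 0 0;0 0 0 0;0 -0.0005 0.0015 0;0 -0.0005 0.0015 0" --fingers 0.014

```text
clock: 19.8
eef_pos: [0.5557, -0.1108, 0.19]
eef_rot: [-1.571, -0.0, 0.282]
contact_force: [0.4, -1.7, 1.8]
gripper_width: 0.014
```

arm_command --steps "0 -0.0007 0.002 0;0 -0.0007 0.002 0;0 -0.0007 0.002 0;0 -0.0005 0.002 0;0 -0.0005 0.002 0;0 -0.0003 0.002 0;0 -0.0003 0.002 0;0 -0.0003 0.002 0"

```text
clock: 20.6
eef_pos: [0.5511, -0.0952, 0.1937]
eef_rot: [-1.571, -0.0, 0.282]
contact_force: [0.1, -3.5, 0.8]
gripper_width: 0.0138
```

arm_command --steps "0 -0.0002 0.002 0;0 0 0.002 0;0 0 0.002 0;0 0 0.002 0;0 0.0002 0.002 0;0 0.0002 0.002 0;0 0.0003 0.002 0;0 0.0004 0.002 0"

```text
clock: 21.4
eef_pos: [0.5467, -0.0799, 0.1928]
eef_rot: [-1.571, -0.0, 0.282]
contact_force: [-0.2, -2.7, 2.5]
gripper_width: 0.0136
```

```bash
python3 - <<'E'
from tq import *
s=manip.sense();print(local(s),np.round(tq(s['eef_pos'],s['contact_force'],-1),3),s['eef_rot'])
E
```

```text
[0.00497574 0.01321944 0.04275156] [-10.298  -0.185  62.762   2.531  -2.525] [-1.57090742e+00 -7.24643729e-05  2.81971830e-01]
```

arm_command --steps "0 0.0004 0.0019 0;0 0.0004 0.0019 0;0 0.0005 0.0019 0;0 0.0006 0.0019 0;0 0.0007 0.0019 0;0 0.0007 0.0018 0;0 0.0008 0.0018 0;0 0.0008 0.0018 0"

```text
clock: 22.2
eef_pos: [0.5425, -0.0656, 0.1878]
eef_rot: [-1.571, -0.0, 0.282]
contact_force: [1.1, -3.4, 3.0]
gripper_width: 0.0143
```

arm_command --steps "0 0.0009 0.0017 0;0 0.001 0.0017 0;0 0.001 0.0017 0;0 0.0011 0.0017 0;0 0.0011 0.0016 0;0 0.0012 0.0016 0;0 0.0012 0.0016 0;0 0.0012 0.0016 0"

```text
clock: 23.0
eef_pos: [0.5389, -0.0529, 0.1791]
eef_rot: [-1.571, -0.0, 0.282]
contact_force: [1.7, -4.2, 2.7]
gripper_width: 0.0139
```

arm_command --steps "0 0.0013 0.0015 0;0 0.0013 0.0015 0;0 0.0014 0.0014 0;0 0.0014 0.0014 0"

```text
clock: 23.4
eef_pos: [0.5373, -0.0474, 0.1737]
eef_rot: [-1.571, -0.0, 0.282]
contact_force: [2.3, -5.0, 4.1]
gripper_width: 0.0141
```

```bash
python3 - <<'E'
from tq import *
s=manip.sense();print(local(s),np.round(tq(s['eef_pos'],s['contact_force'],-1),3))
for P,F in [([.5511,-.0952,.1937],[.1,-3.5,.8])]: print(np.round(tq(P,F,-1),3))
E
```

```text
[0.00498808 0.04705284 0.02367257] [-46.554  -0.416  62.054   5.411  -4.109]
[ 4.311 -0.209 62.878  3.389 -0.8  ]
```

arm_command --steps "0 0 -0.002 0;0 0 0 0;0 -0.02 0 0;0 -0.02 0 0;0 -0.021 0 0;0 0 -0.036 0;0 0 -0.0345 0;0 0 0 0" --fingers 0.034

```text
clock: 24.2
eef_pos: [0.5576, -0.1197, 0.2341]
eef_rot: [-1.57, 0.001, 0.279]
contact_force: [1.0, -0.0, -0.6]
gripper_width: 0.0343
```

```bash
python3 - <<'E'
from h import *
w=snap('wrist','w5');print(local(w['s']),w['s']['contact_force'],w['s']['eef_rot'])
p=np.load('p.npy')
for t in(-187,-190,-193):q=p.copy();q[3]=np.radians(t);print(t,(2*(wproj(w,pts(*q,.018))[2:4]-[100,80])).round())
cv2.imwrite('pics/w5.png',cv2.resize(w['pixels'][80:330,100:400,::-1],(600,500)))
E
```

```text
[ 0.00438746 -0.02809552  0.08408355] [ 1.01655648e+00 -8.29819707e-04 -6.33737410e-01] [-1.57020846e+00  9.28541558e-04  2.79461493e-01]
-187 [[489. 303.]
 [304. 313.]]
-190 [[493. 301.]
 [312. 315.]]
-193 [[497. 299.]
 [320. 316.]]
```

View pics/w5.png

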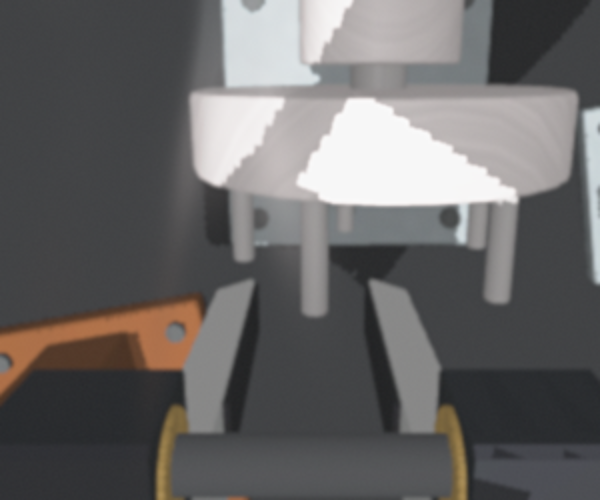

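Pin 3's tip is at (315,312), so the rotor is at about −191° with pin 3 at about 25°. I'll straddle it and sweep both ways around the suspected bottom.

arm_command --steps "0 0.0155 0.0006 0;0 0.0155 0.0006 0;0 0.016 0.0006 0;0 0 0 0;0 0 0 0" --fingers 0.034

```text
clock: 24.75
eef_pos: [0.5569, -0.1147, 0.1882]
eef_rot: [-1.57, 0.0, 0.283]
contact_force: [0.7, -0.8, 0.2]
gripper_width: 0.034
```

arm_command --steps "0 0 0 0;0 0 0 0;0 0 0 0;0 -0.0005 0.0015 0;0 -0.0005 0.0015 0;0 -0.0007 0.002 0;0 -0.0007 0.002 0" --fingers 0.014

```text
clock: 25.45
eef_pos: [0.5557, -0.1101, 0.1916]
eef_rot: [-1.575, -0.002, 0.281]
contact_force: [0.3, -9.5, 5.8]
gripper_width: 0.0141
```

arm_command --steps "0 -0.0007 0.002 0;0 -0.0006 0.002 0;0 -0.0005 0.002 0;0 -0.0004 0.002 0;0 -0.0003 0.002 0;0 -0.0003 0.002 0"

```text
clock: 26.05
eef_pos: [0.5526, -0.0985, 0.1946]
eef_rot: [-1.575, -0.003, 0.281]
contact_force: [4.2, -8.8, 6.6]
gripper_width: 0.014
```

arm_command --steps "0 -0.0001 0.002 0;0 0 0.002 0;0 0 0.002 0;0 0.0001 0.002 0;0 0.0002 0.002 0;0 0.0003 0.002 0"

```text
clock: 26.65
eef_pos: [0.5493, -0.0869, 0.194]
eef_rot: [-1.575, -0.003, 0.281]
contact_force: [3.7, -7.7, 6.1]
gripper_width: 0.0142
```

arm_command --steps "0 0.0004 0.0019 0;0 0.0004 0.0019 0;0 0.0005 0.0019 0;0 0.0006 0.0019 0;0 0.0007 0.0019 0;0 0.0007 0.0018 0"

```text
clock: 27.25
eef_pos: [0.5461, -0.076, 0.1907]
eef_rot: [-1.574, -0.003, 0.281]
contact_force: [2.6, -8.2, 5.7]
gripper_width: 0.0145
```

```bash
python3 - <<'E'
from tq import *
s=manip.sense();print(local(s),np.round(tq(s['eef_pos'],s['contact_force'],-1),3))
E
```

```text
[0.00554221 0.01710837 0.04066708] [-14.209  -0.601  61.55    8.627  -5.736]
```

arm_command --steps "0 0.0008 0.0018 0;0 0.0008 0.0018 0;0 0.0009 0.0018 0;0 0.001 0.0017 0"

```text
clock: 27.65
eef_pos: [0.5442, -0.0692, 0.1871]
eef_rot: [-1.574, -0.003, 0.281]
contact_force: [2.7, -8.7, 7.1]
gripper_width: 0.0138
```

arm_command --steps "0 -0.0009 -0.002 0;0 -0.0009 -0.002 0;0 -0.0008 -0.002 0;0 -0.0008 -0.002 0;0 -0.0008 -0.002 0;0 -0.0007 -0.002 0;0 -0.0006 -0.002 0;0 -0.0006 -0.002 0"

```text
clock: 28.45
eef_pos: [0.5476, -0.0833, 0.1918]
eef_rot: [-1.571, 0.0, 0.282]
contact_force: [-1.0, 2.1, 0.0]
gripper_width: 0.0139
```

arm_command --steps "0 -0.0004 -0.002 0;0 -0.0004 -0.002 0;0 -0.0002 -0.002 0;0 -0.0002 -0.002 0;0 -0.0001 -0.002 0;0 0 -0.002 0"

```text
clock: 29.05
eef_pos: [0.5511, -0.0949, 0.1932]
eef_rot: [-1.571, -0.0, 0.282]
contact_force: [-1.0, 4.7, 3.8]
gripper_width: 0.0142
```

arm_command --steps "0 0.0001 -0.002 0;0 0.0002 -0.002 0;0 0.0002 -0.002 0;0 0.0003 -0.002 0;0 0.0004 -0.002 0;0 0.0005 -0.002 0"

```text
clock: 29.65
eef_pos: [0.5544, -0.1065, 0.1913]
eef_rot: [-1.571, -0.0, 0.282]
contact_force: [-1.6, 5.3, 4.2]
gripper_width: 0.0142
```

arm_command --steps "0 0.0006 -0.0019 0;0 0.0006 -0.0019 0;0 0.0007 -0.0019 0;0 0.0008 -0.0019 0;0 0.0009 -0.0018 0;0 0.0009 -0.0018 0"

```text
clock: 30.25
eef_pos: [0.5575, -0.1171, 0.1868]
eef_rot: [-1.571, 0.0, 0.282]
contact_force: [-1.1, 4.9, 3.6]
gripper_width: 0.0143
```

arm_command --steps "0 0.001 -0.0018 0;0 0.001 -0.0017 0;0 0.0011 -0.0017 0;0 0.0012 -0.0017 0;0 0.0012 -0.0016 0;0 0.0012 -0.0016 0"

```text
clock: 30.85
eef_pos: [0.5603, -0.1267, 0.1801]
eef_rot: [-1.571, -0.0, 0.282]
contact_force: [-2.3, 5.3, 4.4]
gripper_width: 0.014
```

```bash
python3 - <<'E'
from tq import *
s=manip.sense();print(local(s),np.round(tq(s['eef_pos'],s['contact_force'],1),3))
E
```

```text
[ 0.00496606 -0.03555176  0.03013557] [34.327  0.428 59.498 -5.712 -4.377]
```

```bash
cat > fit2.py <<'E'
import re
from tq import *
from scipy.optimize import least_squares
src=open('fit.py').read();exec(re.search(r'D=\[.*?\)\]',src,re.S)[0])
D=[d+(0,) for d in D]+[(.5567,-.1136,.1899,1.5,-5,4.1,-1,1),(.5516,-.097,.1936,1.3,-1.9,1.4,-1,1),(.5471,-.0817,.1943,-.2,-.7,-.6,-1,1),(.543,-.0671,.19,.1,0,.2,-1,1),(.5393,-.0545,.182,-.2,-.6,.4,-1,1),(.5368,-.0459,.1735,.4,-.3,1.5,-1,1),
(.5511,-.0952,.1937,.1,-3.5,.8,-1,2),(.5467,-.0799,.1928,-.2,-2.7,2.5,-1,2),(.5425,-.0656,.1878,1.1,-3.4,3,-1,2),(.5389,-.0529,.1791,1.7,-4.2,2.7,-1,2),(.5373,-.0474,.1737,2.3,-5,4.1,-1,2),
(.5557,-.1101,.1916,.3,-9.5,5.8,-1,3),(.5526,-.0985,.1946,4.2,-8.8,6.6,-1,3),(.5493,-.0869,.194,3.7,-7.7,6.1,-1,3),(.5461,-.076,.1907,2.6,-8.2,5.7,-1,3),(.5442,-.0692,.1871,2.7,-8.7,7.1,-1,3),
(.5511,-.0949,.1932,-1,4.7,3.8,1,3),(.5544,-.1065,.1913,-1.6,5.3,4.2,1,3),(.5575,-.1171,.1868,-1.1,4.9,3.6,1,3),(.5603,-.1267,.1801,-2.3,5.3,4.4,1,3)]
Q=[]
for d in D:
    y=local(dict(eef_pos=d[:3]))[1]+d[6]*.002;y=np.clip(y,-.06,.06)
    th=np.arcsin(-y/.062);F=d[3:6];Fy=n*F[0]-c*F[1];Fz=-F[2]
    Q.append((th+np.radians(72)*d[7],y*Fz-.062*np.cos(th)*Fy,d[6]))
Q=np.array(Q);t=Q[:,0]
def run(m,free):
    f=lambda q:(q[1]*Q[:,2]-q[2]*np.sin(t+q[0])-Q[:,1])[m]
    g=f if free else (lambda q:f([q[0],.38,.34]))
    r=least_squares(g,[.3,.38,.34],loss='soft_l1',f_scale=.08);return r
al=np.ones(len(t),bool)
for m in(al,t>np.radians(170),t<np.radians(170)):
    for fr in(0,1):
        r=run(m,fr);print(np.degrees(r.x[0]),r.x[1:],r.cost.round(3));print(r.fun.round(2))
print(np.c_[np.degrees(t),Q[:,1:]][-9:].round(2))
E
python3 fit2.py
```

```text
-70.79757627340801 [0.38 0.34] 0.497
[ 0.26  0.49  0.47  0.45  0.42  0.5   0.56  0.48  0.36  0.26  0.14 -0.32
 -0.3  -0.3  -0.25 -0.14 -0.04 -0.51 -0.5  -0.35 -0.25 -0.12 -0.05  0.
 -0.05 -0.03  0.02 -0.11 -0.14 -0.07 -0.08]
-7.1121661812102115 [ 0.34068137 -0.07382841] 0.269
[-0.15  0.12  0.16  0.22  0.27  0.37  0.34  0.19  0.04 -0.08 -0.18 -0.07
 -0.15 -0.25 -0.29 -0.27 -0.23 -0.09 -0.1   0.01  0.05  0.15  0.03  0.15
  0.17  0.24  0.33  0.01 -0.1  -0.09 -0.17]
-59.935743114196505 [0.38 0.34] 0.008
[ 0.01  0.06  0.01  0.01  0.06 -0.05 -0.08 -0.   -0.01]
119.48571893789254 [ 0.4184293  -0.31603619] 0.003
[-0.03  0.03 -0.02 -0.01  0.04 -0.01 -0.04  0.03  0.02]
185.48439428457226 [0.38 0.34] 0.287
[-0.15  0.2   0.31  0.43  0.53  0.51  0.43  0.2  -0.03 -0.22 -0.38  0.15
  0.08 -0.03 -0.1  -0.12 -0.13 -0.02  0.03  0.18  0.26  0.37]
83.2180508723547 [0.24526836 0.05256546] 0.167
[-0.26 -0.01 -0.    0.04  0.09  0.38  0.37  0.24  0.11  0.02 -0.06 -0.05
 -0.14 -0.24 -0.28 -0.25 -0.21  0.   -0.03  0.05  0.08  0.17]
[[235.13  -0.42  -1.  ]
 [223.71  -0.54  -1.  ]
 [212.54  -0.54  -1.  ]
 [201.9   -0.6   -1.  ]
 [195.05  -0.68  -1.  ]
 [216.41   0.3    1.  ]
 [227.63   0.39   1.  ]
 [238.32   0.37   1.  ]
 [248.75   0.45   1.  ]]
```

```bash
sed -i 's/th+np.radians(72)\*d\[7\]/th-np.radians(72)*d[7]/; s/t>np.radians(170),t<np.radians(170)/t<np.radians(-130),t>np.radians(-130)/' fit2.py; python3 fit2.py
```

```text
13.996183009358976 [0.38 0.34] 0.031
[-0.06  0.09  0.02 -0.01 -0.02  0.04  0.11  0.07  0.03  0.03  0.02  0.02
  0.01 -0.04 -0.04 -0.    0.03  0.1   0.02  0.04  0.01  0.06  0.02  0.07
  0.02  0.02  0.07 -0.04 -0.07  0.01 -0.  ]
14.334652394329577 [0.41432364 0.3710037 ] 0.019
[-0.03  0.12  0.04  0.   -0.02 -0.02  0.06  0.02 -0.01  0.    0.   -0.
  0.   -0.04 -0.04 -0.    0.03  0.09  0.01  0.02 -0.02  0.03 -0.01  0.03
 -0.03 -0.03  0.02 -0.02 -0.04  0.05  0.04]
9.996119810629104 [0.38 0.34] 0.012
[ 0.09  0.    0.02 -0.02  0.03  0.    0.05 -0.    0.    0.06 -0.07 -0.09
 -0.01 -0.03]
12.580774042475761 [0.41510648 0.32353129] 0.006
[ 0.05 -0.03 -0.01 -0.04  0.01 -0.02  0.03 -0.02 -0.01  0.04 -0.01 -0.04
  0.04  0.02]
18.830395478979632 [0.38 0.34] 0.013
[-0.09  0.07 -0.   -0.03 -0.04  0.02  0.09  0.04  0.    0.   -0.   -0.01
 -0.01 -0.05 -0.04  0.    0.04]
15.873895998316247 [0.41221242 0.38237011] 0.009
[-0.04  0.1   0.02 -0.02 -0.03 -0.03  0.05  0.01 -0.02 -0.   -0.   -0.
  0.01 -0.03 -0.03  0.01  0.04]
[[-196.87   -0.42   -1.  ]
 [-208.29   -0.54   -1.  ]
 [-219.46   -0.54   -1.  ]
 [-230.1    -0.6    -1.  ]
 [-236.95   -0.68   -1.  ]
 [-215.59    0.3     1.  ]
 [-204.37    0.39    1.  ]
 [-193.68    0.37    1.  ]
 [-183.25    0.45    1.  ]]
```

All sweeps fit consistently: the slug is about 14° (±3°) past pin 0, drag 0.38–0.41 N m, slug 0.34–0.37 N m. The target is rotor −194°, which puts pin 3 at about +22°. I'll grip pin 3 and bring it there.

arm_command --steps "0 0 0 0;0 0 0 0;0 0 0 0;0 0 0 0" --fingers 0.006

```text
clock: 31.25
eef_pos: [0.56, -0.1262, 0.1793]
eef_rot: [-1.569, 0.001, 0.282]
contact_force: [-0.0, 7.9, -2.2]
gripper_width: 0.0089
```

arm_command --steps "0 -0.0011 0.0021 0;0 -0.0011 0.0021 0;0 -0.0011 0.0021 0;0 -0.0011 0.0021 0;0 -0.0011 0.0021 0;0 -0.0011 0.0021 0;0 0 0 0;0 0 0 0"

```text
clock: 32.05
eef_pos: [0.5569, -0.1156, 0.1864]
eef_rot: [-1.572, 0.0, 0.282]
contact_force: [3.7, -3.2, -5.0]
gripper_width: 0.0087
```

```bash
python3 - <<'E'
from tq import *
w=snap('wrist','w6');s=w['s'];L=local(s);print(L,np.degrees(np.arcsin(-L[1]/.062)),s['contact_force'],s['eef_rot'],s['gripper_width'])
for t in(-190,-194,-198):q=p.copy();q[3]=np.radians(t);print(t,(2*(wproj(w,pts(*q,.018))[2:5]-[100,80])).round())
cv2.imwrite('pics/w6.png',cv2.resize(w['pixels'][80:330,100:400,::-1],(600,500)))
E
```

```text
[ 0.00478416 -0.02396733  0.03639207] 22.741231324896575 [ 3.70681493 -3.23945982 -4.95310899] [-1.57243798e+00  1.94592331e-04  2.81560987e-01] 0.008692496611011237
-190 [[525. 358.]
 [298. 378.]
 [216. 297.]]
-194 [[531. 353.]
 [311. 381.]
 [213. 301.]]
-198 [[535. 348.]
 [325. 384.]
 [211. 305.]]
```

View pics/w6.png

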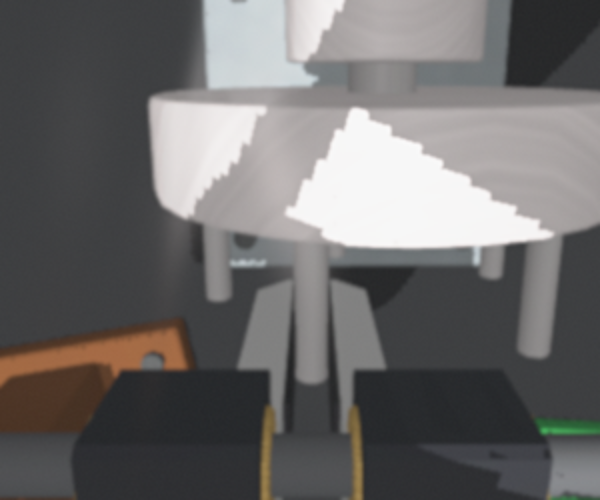

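The gripped pin 3 has its tip at (311,378) and its neighbour at (535,352), which puts the rotor at −194°. I'll let it settle, check and hand in.

arm_command --steps "0 0 0 0;0 0 0 0;0 0 0 0;0 0 0 0;0 0 0 0"

```text
clock: 32.6
eef_pos: [0.5569, -0.1156, 0.1864]
eef_rot: [-1.572, 0.0, 0.282]
contact_force: [3.5, -3.7, -5.2]
gripper_width: 0.009
```

```bash
python3 - <<'E'
from tq import *
s=manip.sense();L=local(s);print(s['clock'],L,np.degrees(np.arcsin(-L[1]/.062)),s['contact_force'],abs(s['qvel']).max(),s['gripper_width'])
manip.job_done()
E
```

```text
32.6 [ 0.00480398 -0.02394986  0.03639055] 22.72372891257328 [ 3.51600441 -3.69346264 -5.2178476 ] 0.0031530937881202765 0.009008250494127295
the job is handed in; nothing more can be done
```

I turned the large grey stand's rotor by its pins and found the heavy side about 14° past pin 0 in the positive sense. I then brought that side straight down and handed the job in at 32.6 s, still gripping pin 3.

- **Finding the heavy side:** I swept both ways near the start and near the bottom, and one way in between. Different subsets of the force readings put the slug 10–19° past pin 0. That is within the 20° allowed, but it is the main uncertainty. The fit gave a drag of 0.38–0.41 N m and a slug torque of 0.32–0.38 N m, in line with the figures given.
- **Final position:** The last wrist picture shows the rotor at about −194°, with pin 3 about 22° from the top. The gripper's own position gives 22.7°. By the fit, the heavy side is then within about 5° of straight down.
- **At rest:** Joint speeds were about 0.003 rad/s or less, and a steady force of about 7 N remained at the wrist. The fingers read 9 mm on the 10 mm pin, a slight mismatch, but the picture shows the pin between the pads.
- **Forces and bystanders:** The largest wrist force I saw at the end of any move was about 19 N. I kept clear of the jar, beaker and mount throughout, but took no closing picture of them.

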